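# Set the dose ring of the oil pump and give it a test stroke

### The job

Push the lever of the oil pump's dose ring around with your fingertips until its pointed end stands opposite the small metal rider clipped on the rim of the scale, to within half a scale division, and let it rest there. Then press the plunger in the middle of the pump fully down for a test stroke and let it come back up, with the lever still on the rider. Only push, lightly, and grip or lift nothing; leave the things standing around where they are.

Things in the scene. Friction and masses are not known exactly. Their poses are not given: they have to be found in the camera images.
- doser: Oil pump fixed to the table: round steel pot, foot 106 mm across, origin on its vertical axis at table height. On top a fan-shaped aluminium scale plate, top z = 76 mm, out to 118 mm from the axis, about 1.15 rad either side of the doser's -x (roughly towards the robot). Dark radial scale lines every 0.1 rad (10 mm), every fifth longer. A spout sticks out 83 mm at +x, below z = 65 mm.
- ring: Dark steel dose ring with its lever, 106 mm across, top z = 93 mm; turns about the pump's axis just above the scale plate. Origin on the axis at table height, -x along the lever, z up. Turns 1.1 rad either way from the doser's -x, to end stops. Friction fit, no spring: about 3 N of sideways push on the pin turns it and it stays where it is left.
- lever_pin (a point): Upright black pin on the lever, the part to push: smooth cylinder 14 mm across, z = 86 to 128 mm; the point is on its axis, 76 mm from the pump's axis, at z = 108 mm. -x is outward along the lever, z up. The lever arm under it is 9 mm wide, top z = 87 mm. The lever always starts clockwise (seen from above) of the rider, by 0.2 to 1.75 rad.
- pointer (a point): Pointed outer end of the lever, 98 mm from the pump's axis, at z = 84 mm. Its axes turn with the ring: -x is outward along the lever.
- mark (a point): Inner point of the rider, a small dark steel clip with a round screw head, fixed on the rim of the scale plate: 9 mm wide along the rim, 107 to 134 mm from the pump's axis, top z = 89 mm. The point is its inner tip, at z = 84 mm; -x is radially outward. The lever is set when pointer and mark lie on one radius. Lever and pin pass inside the rider.
- plunger_top (a point): Centre of the top face of the plunger: a flat black round head 34 mm across on the pump's axis, top at z = 128 mm when up.
- plunger (a joint): Travel of the plunger (m): 0 = up, 0.008 = fully down. Spring-loaded: starts to move at about 1 to 1.5 N, fully down at about 5.5 N, then a hard stop; comes back up by itself when let go.
- weight_1: Bystander, loose, to be left alone: black cast-iron knob weight, 52 mm across, 50 mm high; origin at the centre of its underside.
- ribbon_roll_1: Bystander, loose, to be left alone: roll of ribbon, 55 mm across, 32 mm high; origin at the centre of its underside.
- jar_spice: Bystander, loose, to be left alone: small white-capped jar, 47 mm across, 98 mm high; origin at the centre of its underside.
- tin_milk: Bystander, loose, to be left alone: food tin, 75 mm across, 58 mm high; origin at the centre of its underside.
- tape_masking: Bystander, loose, to be left alone: roll of masking tape lying flat, 100 mm across, 25 mm high; origin at the centre of its underside.
- mug_tea: Bystander, loose, to be left alone: striped mug, 86 mm across (120 mm with its handle), 90 mm high; origin at the centre of its underside.
Not all that is in view belongs to the job. What is meant by the doser is not turquoise, and is the larger of those in its own colour.

How it is judged (in metres and radians):
On the way, in this order (a step that is already met when the one before it is completed fails the run):
1. the lever has been pushed to the rider (within half a division) and stands still (angle between the x axis of pointer and the x axis of mark, either way round below 0.05 rad and angular speed of ring below 0.05 rad/s and value of joint plunger below 0.004 m), for 0.3 s.
2. the plunger is pressed fully down, with the lever on the rider (angle between the x axis of pointer and the x axis of mark, either way round below 0.05 rad and value of joint plunger above 0.0065 m), for 0.05 s.
At the end, for the whole second after the job is handed in: The lever's pointed end is within 0.05 rad (half a scale division) of the rider and still; the plunger has been pressed down at least 6.5 of its 8 mm after the lever was set, and is back up (within 2 mm) (angle between the x axis of pointer and the x axis of mark, either way round below 0.05 rad and angular speed of ring below 0.05 rad/s and value of joint plunger below 0.002 m); the robot touches nothing.
It fails at once if one of the things standing around is moved more than 15 mm or lifted (distance of any of weight_1, ribbon_roll_1, jar_spice, tin_milk, tape_masking, mug_tea from where it was at the start of the episode above 0.015 m).
It fails at once if the lever pin is gripped or forced (more than 20 N from the fingers) (contact force between the fingers and ring above 20 N).
It also fails if it takes over 48 s, if anything falls off the work surface, if the arm or the gripper's body presses on something with over 40 N, if the wrist force passes 120 N, or if a joint passes its speed limit or range.

### The arm

A 6-joint arm with a two-finger parallel gripper is mounted at the origin on the work surface; the furniture and walls round the work are solid. World frame = base frame: x ahead of the robot, y to its left, z up, the work surface at z = 0. Lengths are in mm, angles in rad, forces in N, time in s.
With the tool pointing down it reaches from about 350 to 800 mm from the base axis. Payload 7.3 kg.
Tool frame: the origin (TCP) lies midway between the tips of the shut fingers; the grasp point (between the pads) lies 19 mm behind it; z points along the fingers, x is the direction in which the jaws open and shut, and the axes are right-handed (so a half turn about z gives the same grasp; the last joint's range is limited). The gripper opens to 85 mm and grips with 20 to 120 N. Pads are 22 mm wide; open, the fingers measure 114 mm over their backs; the gripper's body (76 mm by 85 mm) begins 54 mm behind the grasp point. The pads swing forward as they close: fully open they stand 13 mm farther back than shut.
Start: joints at [1.059, 0.342, 1.524, -0, 1.275, -0.146], TCP at [187.779, 490.292, 202.322] pointing down, gripper open.
Joint ranges: [-2.53, 2.53], [-0.77, 2.02], [0.04, 2.7], [-1, 4.14], [0.28, 2.66], [-3.11, 3.11]. Speed limits (rad/s): [2.57, 2.57, 3.14, 3.14, 3.14, 3.14].

### API

Orientations are given as a 3x3 rotation matrix whose columns are the frame's x, y, z axes.
In Python, from bench import ctrl gives the robot as it stands. The module is installed in compiled form; this text tells all that it offers.
- The arm moves only by the tool play_rows, never from a script. Its argument "moves" is a list of rows, each a list of 7 numbers: the shift along the tool's x, y, z in mm, then the turn, a rotation vector about the tool's x, y, z in degrees, then the opening, from 0 (shut) to 1 (fully open). A call has 1 to 10 rows; each row shifts and turns the commanded pose from where the row before left it, along the tool's axes as they then stand; what a row does not reach is not made up. A row lasts 1/10 s, in which the tool goes at most 50 mm and 8.59 degrees, less where a joint would pass 70% of its speed; a pose out of reach is approached as far as the arm can. A call is refused whole if a number of a shift passes 50 or a number of a turn 8.59, either way. A call with a gripper value outside its range is refused whole. The fingers move at their own pace and stop on an object; the grip force is fixed at half the most. Time passes only in rows, so rows that do not move let the fingers close. It gives the time, the measured TCP pose, the force and the opening at its end, in the units of the state.
- ctrl.sense(): the state, without advancing time (a new reading comes with each control period).
- ctrl.read_camera(name): name is "side" or "top" or "wrist"; returns a dict with "color" (384x512x3 uint8, red, green, blue), "z_map" (384x512 float32, mm along the optical axis (not along the pixel's ray), 0 where there is no reading), "fx", "fy", "cx", "cy" (pixels), "rvec" (rotation vector, rad) and "tvec" (3), from world to camera coordinates, as OpenCV has them. Camera axes: x right, y down, z forward; pixel columns grow to the right and rows downward; lengths in mm; the calibration is good to about 2 mm. A picture is of the moment at which its call begins.
- ctrl.hand_in(): hands the job in, once; it reports no verdict.
The state is a dict: "clock": time; "joint_pos": joint angles; "qd": joint speeds; "tau": joint torques, N m; "tcp_pos": TCP position; "eef_rot": TCP orientation; "wrist_force": force on the tool from outside, world axes, zero at the start; "ft_torque": the same for the moment, N m; "width": finger opening in mm.
Only numpy, scipy, OpenCV 4.12 (cv2) and the standard library are available. Lean on these libraries where they do the work, as an engineer would, in place of code of your own. Each camera call takes 0.05 s, during which the arm holds its last target.

## Working session

There is one attempt and no reset: what is moved stays moved. The work goes in short steps, Python scripts to look and compute and a tool call to move; the robot and the scene stay as the last step left them, time stands still between calls to the robot, and variables do not carry over. Pictures are saved under pics/ and viewed, and the job is handed in when it is done.

Besides the shell and the picture viewer there is one more tool, called by a JSON object that holds its "method" and its "body". play_rows: Moves the arm, as the interface text tells. Its arguments: {"type":"object","properties":{"moves":{"type":"array"}},"required":["moves"]}

```bash
mkdir -p pics
cat > h.py <<'E'
import numpy as np, cv2
from bench import ctrl
def cam(n):
    c=ctrl.read_camera(n); c['R']=cv2.Rodrigues(np.array(c['rvec'],float))[0]; c['t']=np.array(c['tvec'],float).ravel(); return c
def ray_z(c,u,v,z):
    d=c['R'].T@np.array([(u-c['cx'])/c['fx'],(v-c['cy'])/c['fy'],1.]); o=-c['R'].T@c['t']
    return o+d*(z-o[2])/d[2]
def px(c,u,v):
    z=c['z_map'][int(round(v)),int(round(u))]
    return c['R'].T@(np.array([(u-c['cx'])/c['fx']*z,(v-c['cy'])/c['fy']*z,z])-c['t'])
def proj(c,p):
    q=c['R']@np.array(p,float)+c['t']; return q[0]/q[2]*c['fx']+c['cx'],q[1]/q[2]*c['fy']+c['cy']
def save(n,im): cv2.imwrite('pics/'+n+'.png',im[:,:,::-1])
def crop(n,c,u0,v0,u1,v1,k): save(n,cv2.resize(c['color'][v0:v1,u0:u1],None,fx=k,fy=k,interpolation=cv2.INTER_CUBIC))
E
python3 - <<'E'
from h import *
print(ctrl.sense())
for n in ('top','side'):
    c=cam(n); save(n+'0',c['color']); np.save(n+'0.npy',c,allow_pickle=True)
    print(n,-c['R'].T@c['t'],c['fx'])
E
```

```text
{'clock': 0.0, 'joint_pos': array([ 1.05902885e+00,  3.42719724e-01,  1.52503381e+00, -7.27317236e-06,
        1.27544458e+00, -1.46003526e-01]), 'qd': array([ 0.00066838,  0.00012772, -0.00063295,  0.0001306 , -0.00025433,
       -0.00121002]), 'tau': array([ 1.60673946e-03, -4.33673930e+01, -2.46020132e+01, -6.69081260e-05,
        7.58726295e-03, -2.62111314e-06]), 'tcp_pos': array([187.52400539, 489.86476842, 201.62171702]), 'eef_rot': array([[ 3.57660212e-01,  9.33851468e-01, -7.80157076e-04],
       [ 9.33850441e-01, -3.57660991e-01, -1.40317565e-03],
       [-1.58938939e-03, -2.26689929e-04, -9.99998711e-01]]), 'wrist_force': array([ 0.59283362, -0.09325979,  0.19973   ]), 'ft_torque': array([-0.00887691,  0.00429095, -0.02429098]), 'width': 85.23563304456106}
top [ 164.51895205   -3.24733168 1797.51651198] 472.32687920725346
side [  134.32540742 -1178.25598527   857.8955365 ] 373.28596543678736
```

View pics/top0.png

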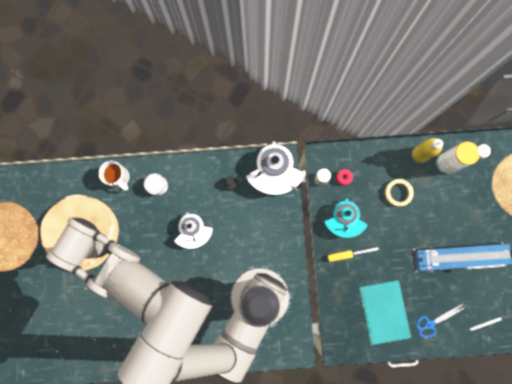

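View pics/side0.png

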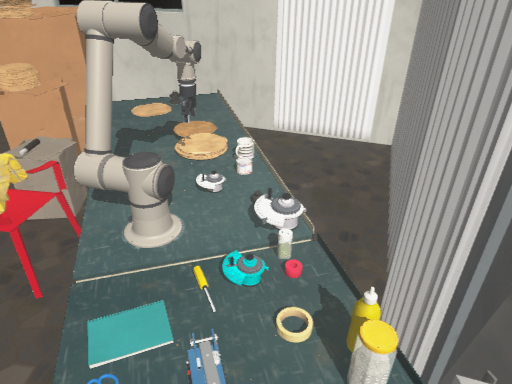

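Candidates in the top view are a small white/steel pump at (190,228), a large white/steel pump at (275,168) and a turquoise one at (347,217). The larger non-turquoise pump, at (275,168), fits the description. I'll confirm it in an enlarged crop.

Run:
```python
from h import *
c=np.load('top0.npy',allow_pickle=True).item(); crop('topc',c,235,130,315,205,8)
for u,v in((275,159),(190,225),(347,212),(275,168),(255,182)): print(u,v,px(c,u,v).round())
c=np.load('side0.npy',allow_pickle=True).item(); crop('sidec',c,190,160,320,250,6)
```

```text
275 159 [498. -57. 132.]
190 225 [265. 252.  85.]
347 212 [ 310. -316.   94.]
275 168 [470. -57. 102.]
255 182 [422.  16.  82.]
```

View pics/topc.png

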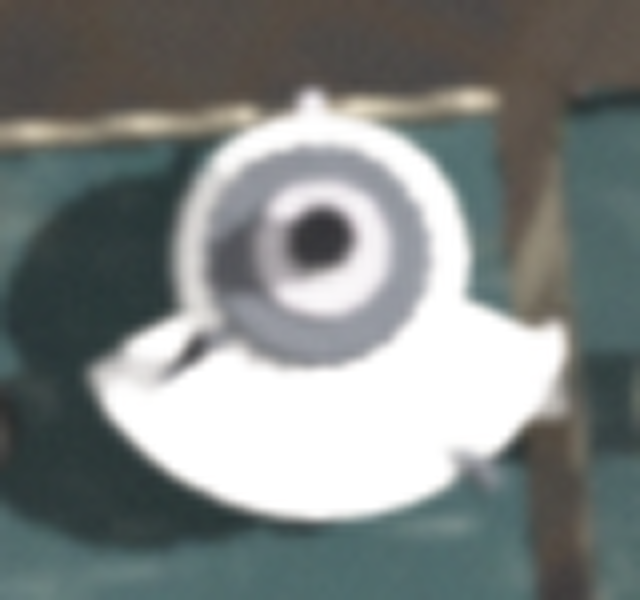

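View pics/sidec.png

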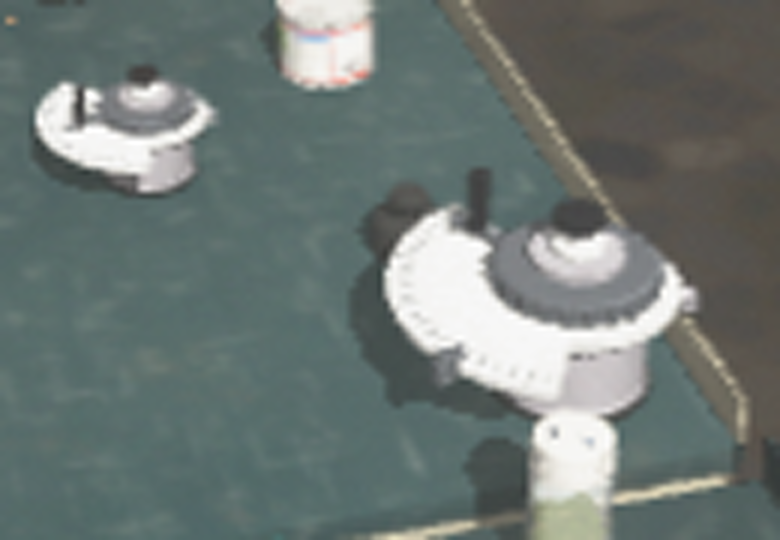

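Run:
```python
from h import *
c=np.load('top0.npy',allow_pickle=True).item(); s=np.load('side0.npy',allow_pickle=True).item()
P=lambda u,v,z: ray_z(c,235+(u+.5)/8-.5,130+(v+.5)/8-.5,z)
S=lambda u,v,z: ray_z(s,190+(u+.5)/6-.5,160+(v+.5)/6-.5,z)
ax=P(321,236,128); print('axis',ax, 'side',S(577,214,128))
for n,p in (('rid out',P(488,482,89)),('rid in',P(458,458,86)),('pin base',P(188,355,87)),('pin top',P(215,325,128)),('rid side',S(450,362,89)),('pintop side',S(480,175,128)),('spout',P(312,95,60))):
    d=(p-ax)[:2]; print(n,p.round(1),np.hypot(*d).round(1),np.arctan2(d[1],d[0]).round(3))
for n,u,v in(('weight',229,184),('jar',323,176),('red',345,177)): print(n,px(c,u,v).round())
# bystander heights region near doser
```

```text
axis [498.38373821 -55.56832987 128.        ] side [493.80938437 -58.89583349 128.        ]
rid out [ 391.8 -132.1   89. ] 131.2 -2.519
rid in [ 403.3 -118.8   86. ] 114.1 -2.555
pin base [451.3   4.5  87. ] 76.3 2.236
pin top [458.   -7.8 128. ] 62.6 2.273
rid side [ 394.8 -142.1   89. ] 135.0 -2.446
pintop side [446.5  -1.9 128. ] 74.6 2.339
spout [579.4 -53.9  60. ] 81.1 0.02
weight [420. 114.  47.]
jar [ 441. -232.   97.]
red [ 454. -330.   -6.]
```

{"method": "play_rows", "body": {"moves": [[-20, 20, -15, 0, 0, 0, 0], [-30, 30, -10, 0, 0, 0, 0], [-30, 30, -10, 0, 0, 0, 0], [-30, 30, -10, 0, 0, 0, 0], [-30, 30, -10, 0, 0, 0, 0], [-30, 30, -10, 0, 0, 0, 0], [-30, 30, -10, 0, 0, 0, 0], [-30, 30, -10, 0, 0, 0, 0], [-30, 30, -10, 0, 0, 0, 0], [-30, 30, -10, 0, 0, 0, 0]]}}

```text
clock: 1.1
tcp_pos: [355.0, 114.1, 307.6]
eef_rot: [[0.358, 0.934, -0.0], [0.934, -0.358, 0.0], [0.0, -0.0, -1.0]]
wrist_force: [1.2, 0.5, 0.9]
width: -0.0
```

{"method": "play_rows", "body": {"moves": [[-30, 30, -10, 0, 0, 0, 0], [-30, 30, -10, 0, 0, 0, 0], [-30, 30, -10, 0, 0, 0, 0], [-28, 28, 0, 0, 0, 0, 0], [0, 0, 0, 0, 0, 8.5, 0], [0, 0, 0, 0, 0, 8.5, 0], [0, 0, 0, 0, 0, 8.5, 0], [0, 0, 0, 0, 0, 8.5, 0], [0, 0, 0, 0, 0, 8.5, 0], [0, 0, 0, 0, 0, 8.5, 0]]}}

```text
clock: 2.1
tcp_pos: [422.6, -36.6, 336.9]
eef_rot: [[0.953, 0.304, -0.001], [0.304, -0.953, 0.0], [-0.001, -0.001, -1.0]]
wrist_force: [-0.0, -0.3, 0.6]
width: 0.0
```

{"method": "play_rows", "body": {"moves": [[0, 0, 0, 0, 0, 8.5, 0], [0, 0, 0, 0, 0, 8.5, 0], [0, 0, 0, 0, 0, 8.5, 0], [0, 0, 0, 0, 0, 8.5, 0], [0, 0, 0, 0, 0, 8.5, 0], [0, 0, 0, 0, 0, 8.5, 0], [0, 0, 0, 0, 0, 8.5, 0], [0, 0, 0, 0, 0, 8.5, 0], [0, 0, 0, 0, 0, 0, 0], [0, 0, 0, 0, 0, 0, 0]]}}

```text
clock: 3.1
tcp_pos: [422.7, -36.6, 337.1]
eef_rot: [[0.646, -0.763, -0.0], [-0.763, -0.646, 0.0], [-0.0, 0.0, -1.0]]
wrist_force: [-0.4, 0.6, -0.7]
width: 0.3
```

Run:
```python
from h import *
s=ctrl.sense(); print({k:np.round(s[k],3) for k in s if k!='tau'})
c=cam('wrist'); save('w1',c['color']); np.save('w1.npy',c,allow_pickle=True); print(-c['R'].T@c['t'],c['R'][2])
```

```text
{'clock': np.float64(3.1), 'joint_pos': array([-0.268,  0.075,  1.5  ,  0.   ,  1.567,  0.6  ]), 'qd': array([ 0.001, -0.002, -0.002,  0.001,  0.   ,  0.001]), 'tcp_pos': array([422.717, -36.635, 337.106]), 'eef_rot': array([[ 0.646, -0.763, -0.   ],
       [-0.763, -0.646,  0.   ],
       [-0.   ,  0.   , -1.   ]]), 'wrist_force': array([-0.374,  0.621, -0.659]), 'ft_torque': array([0.003, 0.014, 0.044]), 'width': np.float64(0.257)}
[478.57468993  10.62482923 507.94441609] [-0.21996581 -0.18661277 -0.95749189]
```

View pics/w1.png

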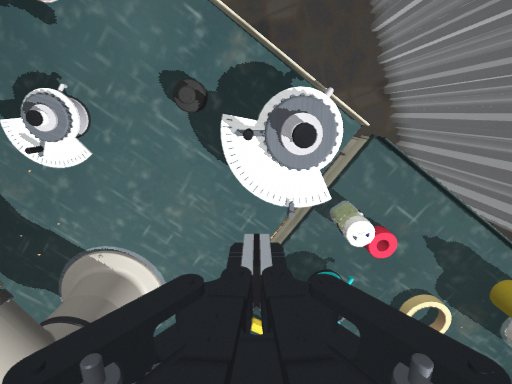

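Run:
```python
from h import *
c=np.load('w1.npy',allow_pickle=True).item(); crop('w1c',c,210,80,350,220,5)
```

```text
(no output)
```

View pics/w1c.png

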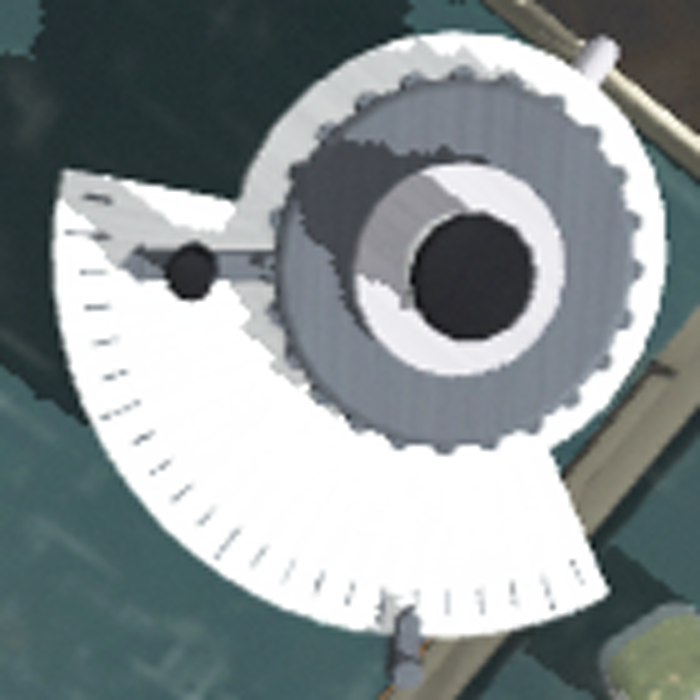

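Run:
```python
from h import *
c=np.load('w1.npy',allow_pickle=True).item()
P=lambda u,v,z: ray_z(c,210+(u+.5)/5-.5,80+(v+.5)/5-.5,z)
ax=P(473,276,128); ring=P(460,262,93); print('plunger',ax.round(1),'ring',ring.round(1))
A=(ax+ring)/2; 
for n,p in (('pointer',P(122,264,84)),('pin top',P(192,272,128)),('lever root',P(262,263,87)),('rid in',P(408,607,87)),('rid out',P(405,684,87)),('spout',P(605,48,60))):
    d=(p-A)[:2]; print(n,p.round(1),np.hypot(*d).round(1),np.arctan2(d[1],d[0])%6.2832)
# radial line fits
for r in (98,120,118):
  pass
```

```text
plunger [497.8 -56.7 128. ] ring [500.  -57.4  93. ]
pointer [435.6  17.   84. ] 97.5 2.278020454006552
pin top [450.4   0.9 128. ] 75.5 2.267580348814886
lever root [462.6 -14.2  87. ] 56.2 2.273226945289407
rid in [ 411.9 -118.2   87. ] 106.3 3.753888095895765
rid out [ 392.1 -134.9   87. ] 132.2 3.7711989529543937
spout [575.6 -53.3  60. ] 76.8 0.04889265024977027
```

{"method": "play_rows", "body": {"moves": [[-5, -40, 0, 0, 0, 0, 0], [-6, -40, 0, 0, 0, 0, 0], [0, 0, 40, 0, 0, 0, 0], [0, 0, 45, 0, 0, 0, 0], [0, 0, 45, 0, 0, 0, 0], [0, 0, 45, 0, 0, 0, 0], [0, 0, 40, 0, 0, 0, 0], [0, 0, 22, 0, 0, 0, 0], [0, 0, 0, 0, 0, 0, 0], [0, 0, 0, 0, 0, 0, 0]]}}

```text
clock: 4.15
tcp_pos: [477.5, 23.2, 100.8]
eef_rot: [[0.644, -0.765, 0.0], [-0.765, -0.644, 0.0], [0.0, -0.0, -1.0]]
wrist_force: [0.2, 0.0, 0.5]
width: 0.0
```

Run:
```python
from h import *
s=ctrl.sense(); print(s['tcp_pos'],s['wrist_force'])
c=cam('wrist'); save('w2',c['color'])
```

```text
[477.45774508  23.19264091 100.8188143 ] [0.17507924 0.02698064 0.46097434]
```

View pics/w2.png

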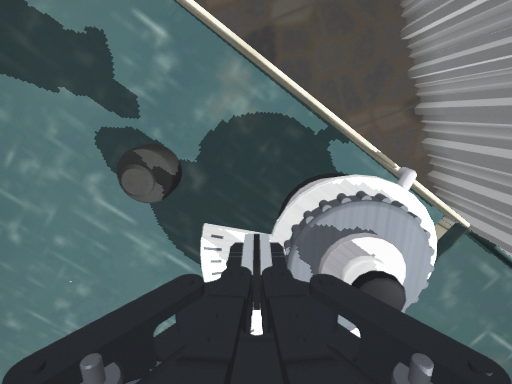

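{"method": "play_rows", "body": {"moves": [[0, 6, 0, 0, 0, 0, 0], [0, 5, 0, 0, 0, 0, 0], [0, 4, 0, 0, 0, 0, 0], [0, 2, 0, 0, 0, 0, 0], [-0.7, 3.8, 0, 0, 0, -2.86, 0], [-0.7, 3.8, 0, 0, 0, -2.86, 0]]}}

```text
clock: 4.8
tcp_pos: [457.3, 8.1, 100.5]
eef_rot: [[0.718, -0.696, 0.0], [-0.696, -0.718, 0.0], [0.0, -0.0, -1.0]]
wrist_force: [0.4, -0.5, 0.3]
width: 0.2
```

{"method": "play_rows", "body": {"moves": [[-0.8, 3.8, 0, 0, 0, -2.86, 0], [-0.8, 3.8, 0, 0, 0, -2.86, 0], [-1.1, 5.8, 0, 0, 0, -4.3, 0], [-1.1, 5.8, 0, 0, 0, -4.3, 0], [-1.1, 5.8, 0, 0, 0, -4.3, 0]]}}

```text
clock: 5.3
tcp_pos: [438.3, -8.9, 100.5]
eef_rot: [[0.903, -0.43, 0.0], [-0.43, -0.903, 0.0], [0.0, -0.0, -1.0]]
wrist_force: [0.2, -0.3, -0.1]
width: -0.0
```

Run:
```python
from h import *
s=ctrl.sense(); p=s['tcp_pos']; R=s['eef_rot']; d=np.array([499,-57])-p[:2]; print(p,s['wrist_force'],R[:2,:2].T@d)
c=cam('wrist'); save('w3',c['color']); c=cam('top'); crop('t3',c,235,130,315,205,8)
```

```text
[438.34901887  -8.89972903 100.4771007 ] [ 0.17380235 -0.31391491 -0.07073157] [75.43202407 17.38352469]
```

View pics/w3.png

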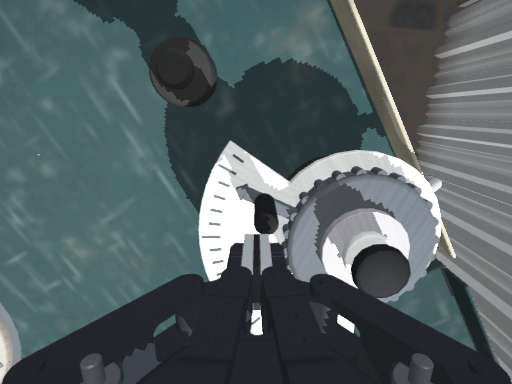

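View pics/t3.png

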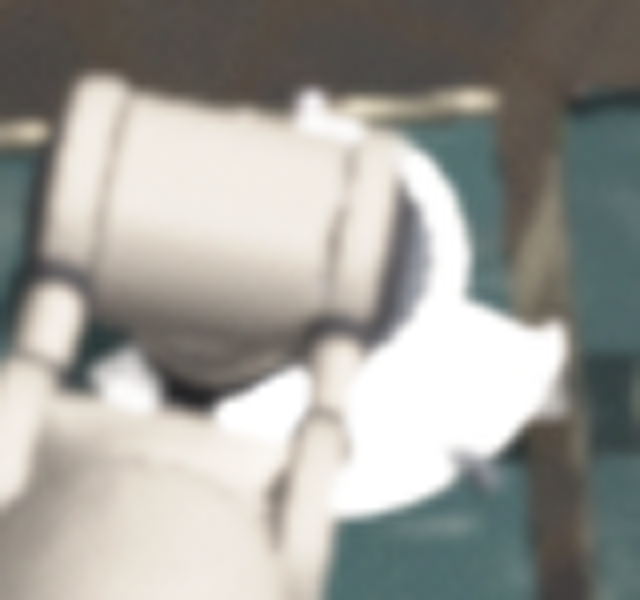

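Run:
```python
from h import *
c=cam('wrist'); np.save('w4.npy',c,allow_pickle=True); crop('w4c',c,190,130,350,290,5)
s=ctrl.sense();print(s['tcp_pos'],proj(c,s['tcp_pos']))
for z in (87,128): print('pin at 2.27',proj(c,[499+76*np.cos(2.27),-57+76*np.sin(2.27),z]))
for u,v in ((265,200),(265,207),(265,215),(266,225),(380,270),(257,245)): print(u,v,px(c,u,v).round(1))
```

```text
[438.54665061  -8.87231294 100.48478625] (np.float64(256.62957687346875), np.float64(227.62903803009374))
pin at 2.27 (np.float64(265.3716788056862), np.float64(201.07440950716241))
pin at 2.27 (np.float64(267.73115069700907), np.float64(223.72610251542673))
265 200 [452.    7.1 104.1]
265 207 [451.6   7.2 117.4]
265 215 [450.9   6.3 127.6]
266 225 [448.9   0.8 127.8]
380 270 [496.7 -53.7 127.4]
257 245 [443.2   0.6 146.9]
```

View pics/w4c.png

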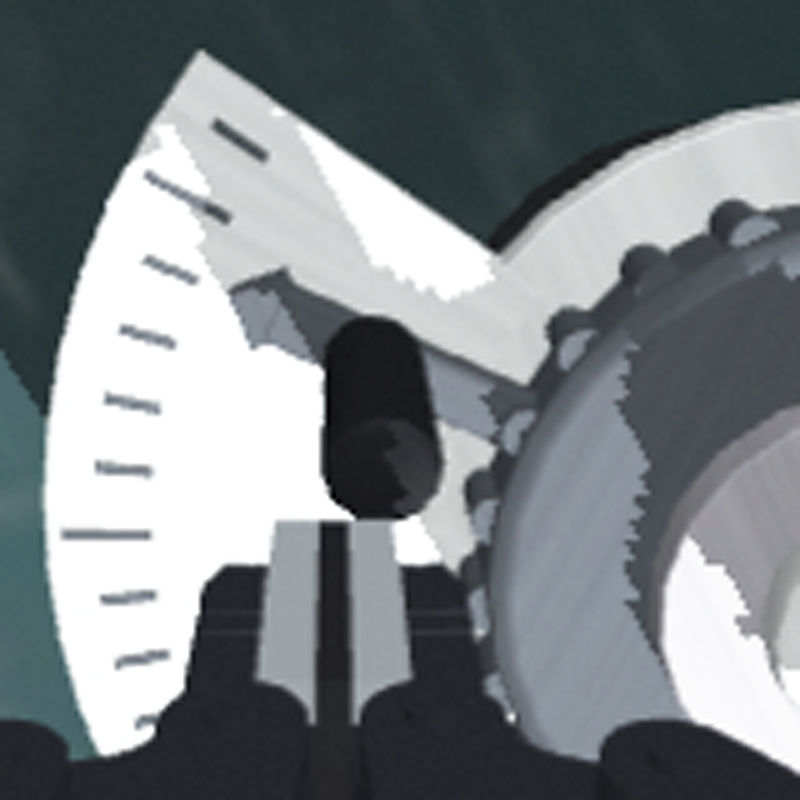

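Run:
```python
from h import *
c=cam('side'); crop('s4',c,220,150,320,240,8); s=ctrl.sense(); u,v=proj(c,s['tcp_pos']); print((u-220)*8,(v-150)*8, s['clock'])
for n in (87,128):
  u,v=proj(c,[450.5,1.5,n]);print((u-220)*8,(v-150)*8)
```

```text
382.60480695662227 368.36205333505563 5.5
400.60155103731176 378.3823242137332
403.01572696750645 305.53225464146635
```

View pics/s4.png

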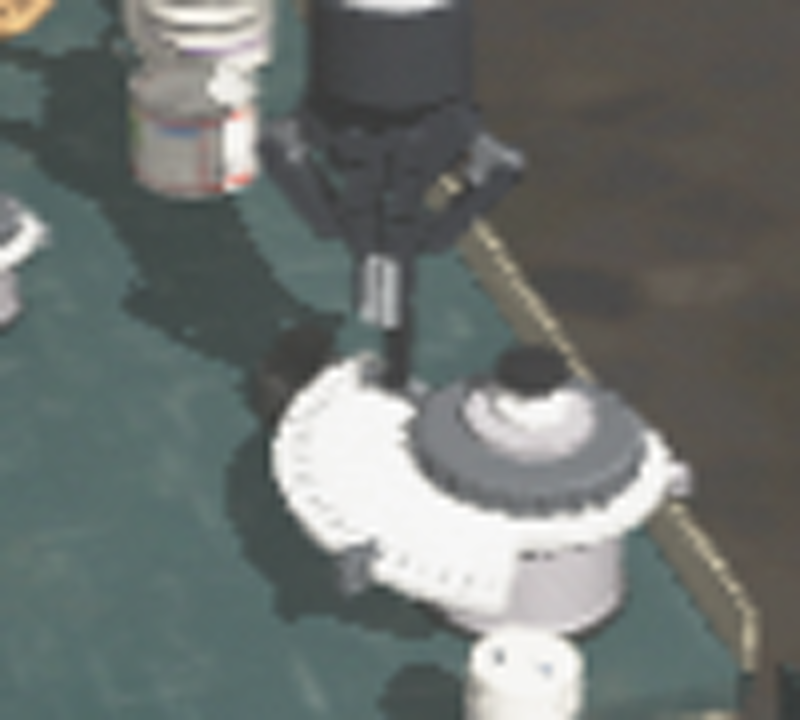

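Run:
```python
from h import *
c=np.load('w4.npy',allow_pickle=True).item()
for u,v in ((248,236),(248,240),(248,250),(248,260),(266,236),(256,236),(235,246),(280,246)): print(u,v,px(c,u,v).round(1))
s=cam('side')
for u,v in ((372,270),(372,300),(388,300),(378,318),(378,322),(398,345)): 
  print(u,v,px(s,220+u/8,150+v/8).round(1))
```

```text
248 236 [439.3   3.2 137.7]
248 240 [439.3   2.9 141.9]
248 250 [439.2   2.1 151.3]
248 260 [439.6   2.4 161.5]
266 236 [447.4  -1.7 135.9]
256 236 [442.7   0.8 136.3]
235 246 [431.4   2.1 140.5]
280 246 [452.2  -8.1 140. ]
372 270 [429.4 -20.  162.3]
372 300 [430.4 -17.3 144.4]
388 300 [437.3 -20.4 145.4]
378 318 [432.  -23.4 138. ]
378 322 [431.8 -24.3 136.4]
398 345 [447.2  -3.9 109.6]
```

The wrist and side pictures show that the pin is still at its starting angle. The visible fingertips end about 33 mm above the reported TCP, at z ≈ 134, so they passed over the pin. I'll go back behind the pin and come down lower, checking the tip height as I go.

{"method": "play_rows", "body": {"moves": [[0, 0, -12, 0, 0, 0, 0], [10.7, -22.8, 0, 0, 0, 0, 0], [10.7, -22.8, 0, 0, 0, 0, 0], [0, 0, 0, 0, 0, 8.1, 0], [0, 0, 0, 0, 0, 8.1, 0], [0, 0, 12, 0, 0, 8.1, 0], [0, 0, 8, 0, 0, 0, 0], [0, 0, 8, 0, 0, 0, 0], [0, 0, 0, 0, 0, 0, 0]]}}

```text
clock: 6.45
tcp_pos: [476.8, 23.3, 83.2]
eef_rot: [[0.646, -0.764, -0.002], [-0.764, -0.646, 0.0], [-0.002, 0.001, -1.0]]
wrist_force: [-0.4, -0.6, 0.6]
width: -0.1
```

Run:
```python
from h import *
s=ctrl.sense(); print(s['tcp_pos'],s['wrist_force'],s['eef_rot'][:,0])
c=cam('wrist'); crop('w5',c,190,180,350,300,5)
for u,v in ((248,236),(248,233),(248,230),(248,250)): print(u,v,px(c,u,v).round(1))
c=cam('side'); crop('s5',c,220,150,320,240,8)
```

```text
[476.82562192  23.31950078  83.21581537] [-0.388221   -0.61801619  0.55887977] [ 0.64566257 -0.76362094 -0.00170608]
248 236 [482.4  33.6 119. ]
248 233 [439.8   2.8  -1.2]
248 230 [ 4.426e+02  5.100e+00 -3.000e-01]
248 250 [482.7  33.3 134.6]
```

View pics/w5.png

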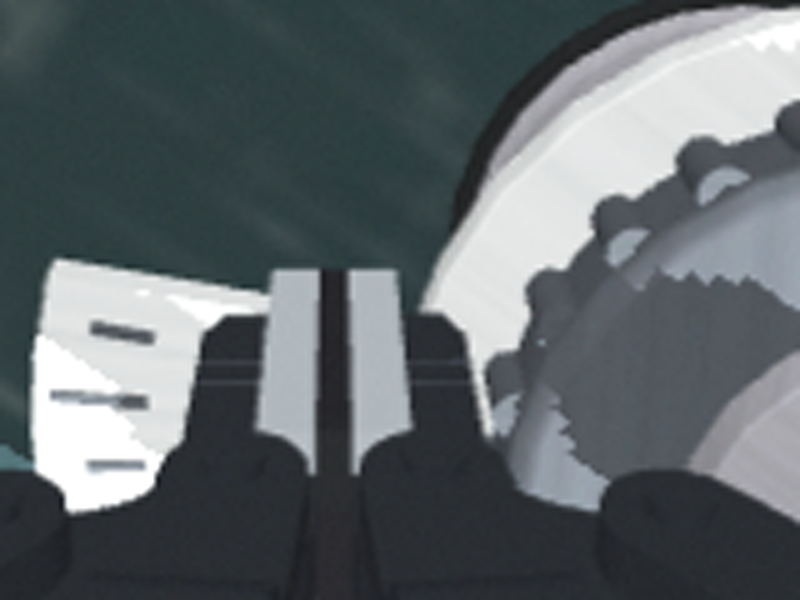

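View pics/s5.png

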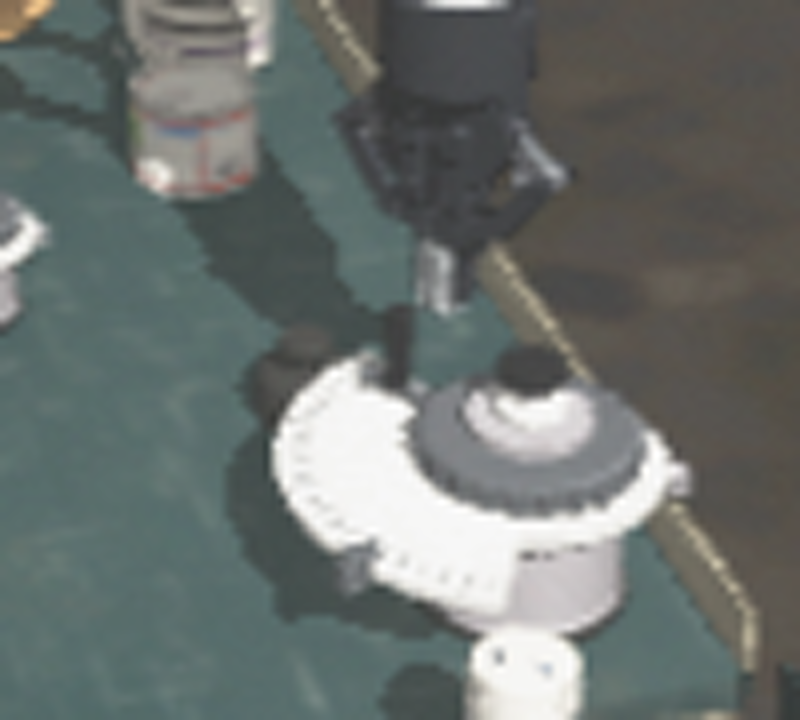

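{"method": "play_rows", "body": {"moves": [[0, 0, 10, 0, 0, 0, 0], [0, 0, 9, 0, 0, 0, 0], [0, 6, 0, 0, 0, 0, 0], [0, 6, 0, 0, 0, 0, 0], [0, 4, 0, 0, 0, 0, 0], [0, 3, 0, 0, 0, 0, 0], [-0.7, 3.8, 0, 0, 0, -2.86, 0], [-0.7, 3.8, 0, 0, 0, -2.86, 0]]}}

```text
clock: 7.35
tcp_pos: [456.7, 7.3, 65.6]
eef_rot: [[0.718, -0.696, 0.001], [-0.696, -0.718, 0.001], [0.0, -0.002, -1.0]]
wrist_force: [1.6, 3.8, -1.6]
width: -0.1
```

Run:
```python
from h import *
s=ctrl.sense(); print(s['tcp_pos'],s['wrist_force'],s['eef_rot'][:,0])
c=cam('side'); crop('s6',c,220,150,320,240,8)
c=cam('wrist'); crop('w6',c,190,130,350,250,5)
```

```text
[456.72813978   7.30286587  65.59822508] [ 1.60445747  3.80744896 -1.62953312] [ 7.17944678e-01 -6.96100043e-01  4.12417233e-04]
```

View pics/s6.png

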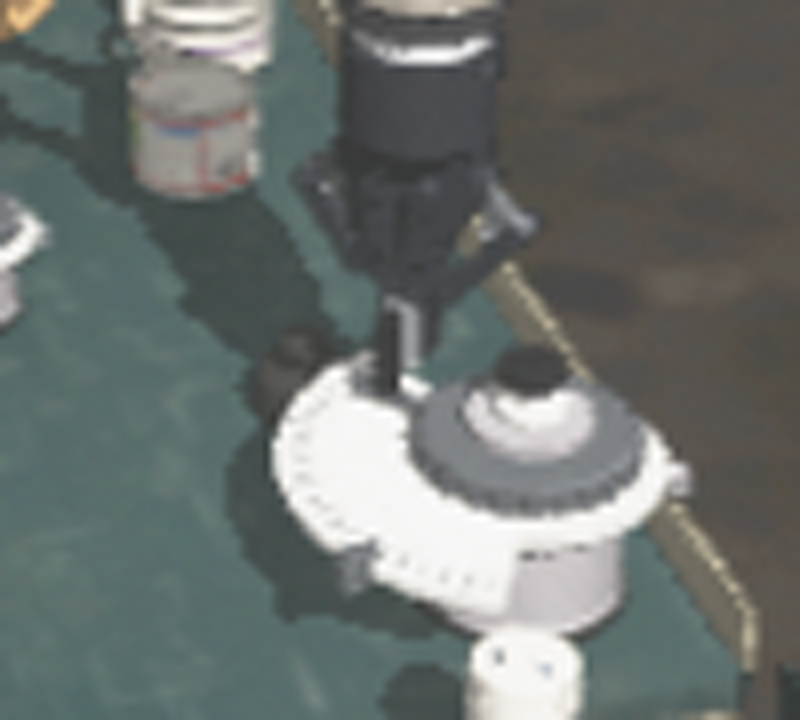

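View pics/w6.png

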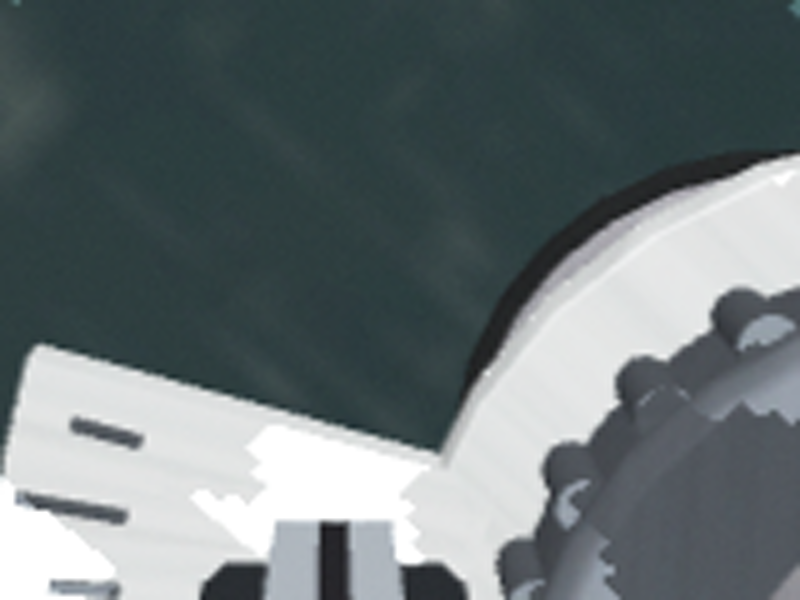

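{"method": "play_rows", "body": {"moves": [[-0.95, 4.6, 0, 0, 0, -3.44, 0], [-1.1, 5.7, 0, 0, 0, -4.3, 0], [-1.1, 5.7, 0, 0, 0, -4.3, 0], [-1.1, 5.7, 0, 0, 0, -4.3, 0], [-1.1, 5.7, 0, 0, 0, -4.3, 0], [-1.1, 5.7, 0, 0, 0, -4.3, 0], [-1.1, 5.7, 0, 0, 0, -4.3, 0], [-1.1, 5.7, 0, 0, 0, -4.3, 0], [-1.1, 5.7, 0, 0, 0, -4.3, 0], [-0.95, 4.6, 0, 0, 0, -3.44, 0]]}}

```text
clock: 8.45
tcp_pos: [424.3, -36.8, 65.6]
eef_rot: [[0.999, -0.05, 0.002], [-0.05, -0.999, 0.0], [0.002, -0.0, -1.0]]
wrist_force: [1.8, 3.1, -0.5]
width: -0.3
```

Run:
```python
from h import *
s=ctrl.sense(); p=s['tcp_pos']; R=s['eef_rot']; d=np.array([499,-57])-p[:2]; print(p,s['wrist_force'],R[:2,:2].T@d,np.arctan2(-R[1,0],-R[0,0])%6.283,s['joint_pos'])
c=cam('side'); crop('s7',c,220,150,320,240,8)
```

```text
[424.31163467 -36.83800239  65.62573642] [ 1.77041119  3.12063362 -0.48006328] [75.60124524 16.4103218 ] 3.0916763706754375 [-2.67623000e-01  3.43984545e-01  1.97092743e+00  1.10560913e-03
  8.25321091e-01 -2.18456499e-01]
```

View pics/s7.png

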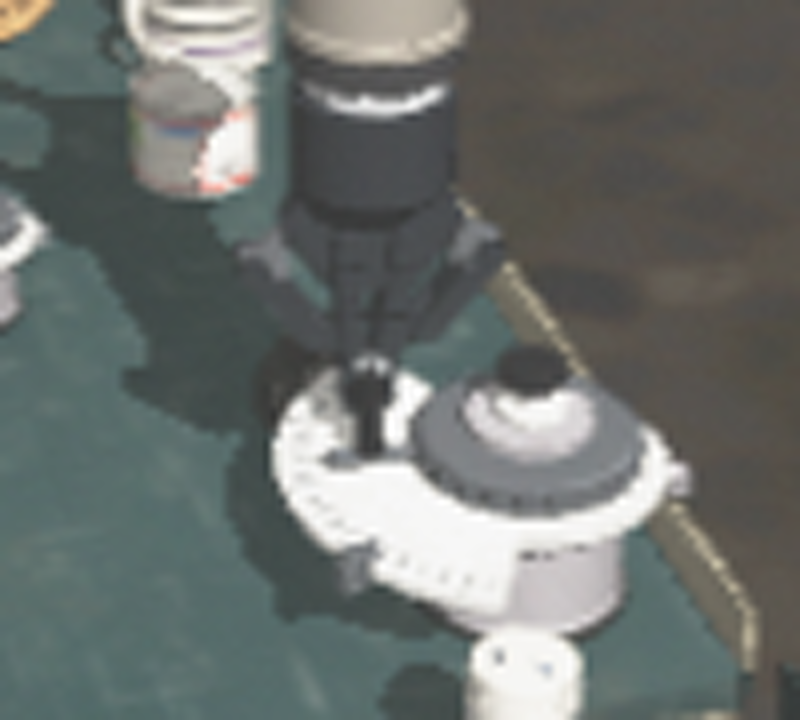

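{"method": "play_rows", "body": {"moves": [[-0.95, 4.6, 0, 0, 0, -3.44, 0], [-1, 5.4, 0, 0, 0, -4, 0], [-1, 5.4, 0, 0, 0, -4, 0], [-1, 5.4, 0, 0, 0, -4, 0], [-1, 5.4, 0, 0, 0, -4, 0], [-1, 5.4, 0, 0, 0, -4, 0], [-0.95, 4.6, 0, 0, 0, -3.44, 0], [0, 0, 0, 0, 0, 0, 0]]}}

```text
clock: 9.3
tcp_pos: [422.4, -73.6, 65.4]
eef_rot: [[0.915, 0.405, 0.0], [0.405, -0.915, -0.0], [-0.0, 0.0, -1.0]]
wrist_force: [-0.7, 0.3, 0.9]
width: -0.1
```

```bash
cat > st.py <<'E'
from h import *
import sys
n=sys.argv[1]
s=ctrl.sense(); p=s['tcp_pos']; R=s['eef_rot']; d=np.array([499,-57])-p[:2]; print(s['clock'],p,s['wrist_force'],R[:2,:2].T@d,np.arctan2(-R[1,0],-R[0,0])%6.283,s['joint_pos'][5])
c=cam('side'); np.save(n+'.npy',c,allow_pickle=True); crop(n,c,245,185,305,235,12)
E
python3 st.py s8
```

```text
9.3 [422.44057771 -73.55519758  65.38388684] [-0.71453532  0.33154604  0.89979767] [76.7128401  15.82908307] 3.557854428451981 -0.7678499523994529
```

View pics/s8.png

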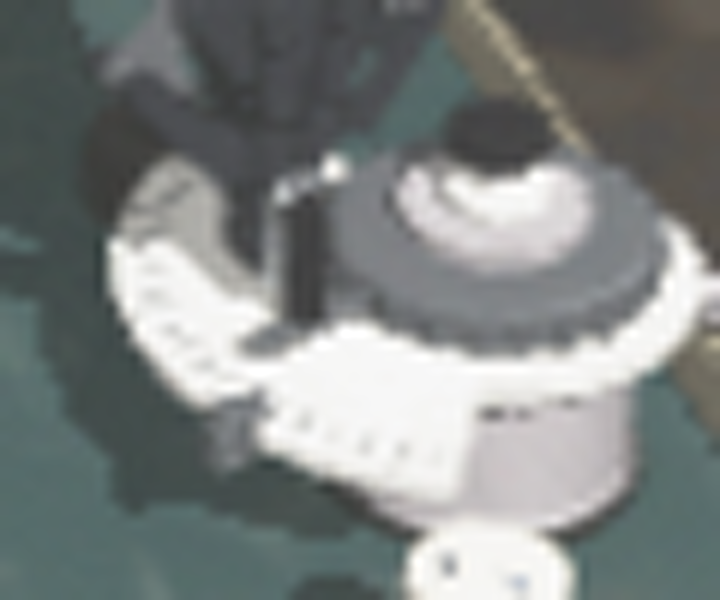

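```bash
cat > an.py <<'E'
from h import *
def S(c,u,v,z,u0=245,v0=185,k=12): return ray_z(c,u0+(u+.5)/k-.5,v0+(v+.5)/k-.5,z)
def az(c,A,items):
    for n,u,v,z in items:
        p=S(c,u,v,z); d=p[:2]-A; print(n,p.round(1),np.hypot(*d).round(1),(np.arctan2(d[1],d[0])%6.2832).round(3))
E
python3 - <<'E'
from an import *
c=np.load('s8.npy',allow_pickle=True).item()
A=S(c,500,117,128)[:2]; print(A)
az(c,A,[('tip',245,345,84),('pintop',312,185,128),('pinbase',308,325,87),('rider in',258,405,87),('rider out',230,455,87),('rider head',240,415,89)])
A=np.array([499,-57])
for ph in (3.55,3.6,3.65,3.76):
  print(ph,[ [round((x-o+.5)*12-.5) for x,o in zip(proj(c,[A[0]+r*np.cos(ph),A[1]+r*np.sin(ph),z]),(245,185))] for r,z in ((98,84),(76,128),(76,87),(107,84),(134,89),(0,128))])
E
```

```text
[497.33178832 -52.76867475]
tip [407.2 -95.7  84. ] 99.8 3.587
pintop [431.  -79.1 128. ] 71.4 3.519
pinbase [427.4 -93.3  87. ] 80.9 3.667
rider in [ 402.8 -130.9   87. ] 122.6 3.832
rider out [ 389.  -153.5   87. ] 147.9 3.891
rider head [ 395.7 -137.5   89. ] 132.3 3.837
3.55 [[251, 345], [313, 200], [309, 313], [227, 354], [155, 370], [509, 124]]
3.6 [[261, 352], [321, 206], [317, 319], [238, 363], [168, 381], [509, 124]]
3.65 [[272, 359], [329, 211], [325, 324], [250, 371], [183, 391], [509, 124]]
3.76 [[298, 374], [350, 222], [345, 336], [278, 387], [218, 412], [509, 124]]
```

{"method": "play_rows", "body": {"moves": [[-0.4, 2.3, 0, 0, 0, -1.72, 0], [-0.4, 2.3, 0, 0, 0, -1.72, 0], [-0.4, 2.3, 0, 0, 0, -1.72, 0], [0, 0, 0, 0, 0, 0, 0], [0, -5, 0, 0, 0, 0, 0], [0, -30, 0, 0, 0, 0, 0], [0, -20, -40, 0, 0, 0, 0], [0, -10, -50, 0, 0, 0, 0], [0, 0, -50, 0, 0, 0, 0], [0, 0, 0, 0, 0, 0, 0]]}}

```text
clock: 10.35
tcp_pos: [396.0, -23.9, 210.3]
eef_rot: [[0.874, 0.486, 0.012], [0.486, -0.874, -0.004], [0.009, 0.009, -1.0]]
wrist_force: [-1.3, -0.3, -0.4]
width: 0.1
```

```bash
python3 st.py s9
python3 - <<'E'
from h import *
c=cam('wrist'); np.save('w9.npy',c,allow_pickle=True); save('w9',c['color'])
E
```

```text
10.35 [396.00483365 -23.86027021 210.27478281] [-1.33467538 -0.25087525 -0.37476297] [73.89701244 79.01596305] 3.649009619705438 -0.7611260123140927
```

View pics/w9.png

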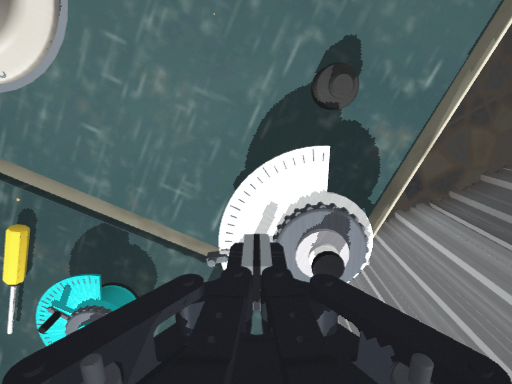

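View pics/s9.png

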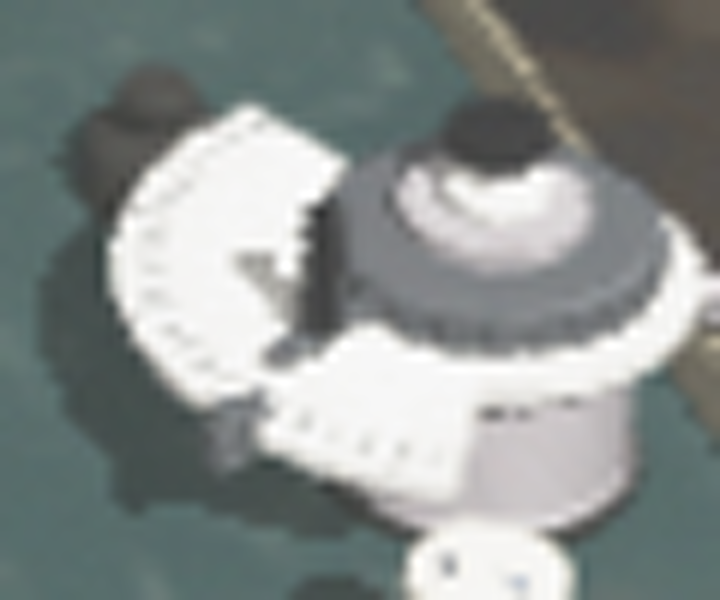

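{"method": "play_rows", "body": {"moves": [[0, 30, -40, 0, 0, 0, 0], [0, 40, -30, 0, 0, 0, 0], [0, 40, -20, 0, 0, 0, 0], [0, 30, -10, 0, 0, 0, 0], [0, 0, 0, 0, 0, 0, 0], [0, 0, 0, 0, 0, 0, 0]]}}

```text
clock: 11.05
tcp_pos: [460.2, -145.7, 302.1]
eef_rot: [[0.875, 0.485, -0.004], [0.485, -0.875, 0.002], [-0.002, -0.004, -1.0]]
wrist_force: [-0.6, 0.2, -0.4]
width: 0.0
```

Run:
```python
from h import *
s=ctrl.sense(); print(s['clock'],s['tcp_pos'],s['eef_rot'])
c=cam('wrist'); np.save('w10.npy',c,allow_pickle=True); save('w10',c['color'])
A=np.array([499,-57]); 
pts=[proj(c,[A[0]+r*np.cos(t),A[1]+r*np.sin(t),85]) for r in (60,134) for t in (3.3,4.1)]
print(np.round(pts), proj(c,[499,-57,128]))
print(-c['R'].T@c['t'])
```

```text
11.05 [ 460.15447652 -145.72212968  302.08678435] [[ 0.87453858  0.48494069 -0.00384761]
 [ 0.48495041 -0.87453898  0.00216054]
 [-0.00231715 -0.00375538 -0.99999026]]
[[272. 108.]
 [274. 144.]
 [219.  88.]
 [226. 167.]] (np.float64(321.3704093896065), np.float64(125.27488308396845))
[425.31533331 -82.10435807 473.24684158]
```

View pics/w10.png

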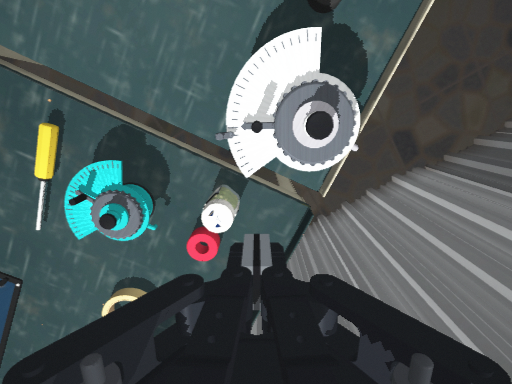

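Run:
```python
from h import *
c=np.load('w10.npy',allow_pickle=True).item()
crop('w10c',c,210,70,370,190,5);crop('w10d',c,212,110,278,155,12)
```

```text
(no output)
```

View pics/w10c.png

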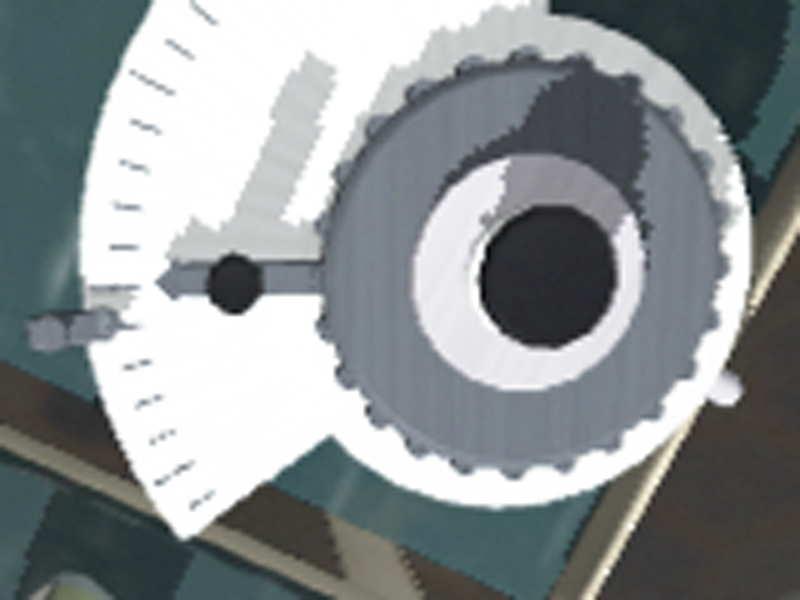

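View pics/w10d.png

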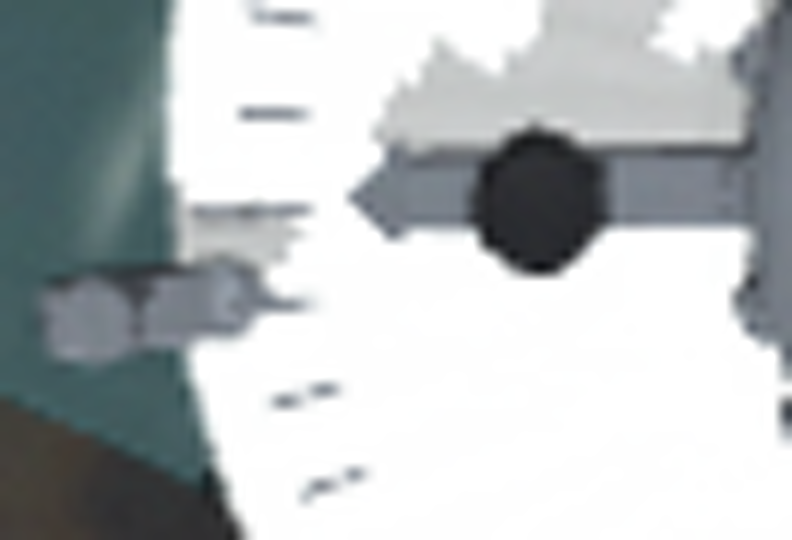

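```bash
cat > wa.py <<'E'
from h import *
def P(c,u,v,z,o,k): return ray_z(c,o[0]+(u+.5)/k-.5,o[1]+(v+.5)/k-.5,z)
E
python3 - <<'E'
from wa import *
c=np.load('w10.npy',allow_pickle=True).item()
a=P(c,547,276,128,(210,70),5); b=P(c,524,266,93,(210,70),5); print(a.round(1),b.round(1))
for A in (a[:2],b[:2],np.array([499,-57.])):
  print(A)
  for n,u,v,z in (('tip',352,197,84),('lev root',748,188,87),('pintop',538,200,128),('rin',262,296,84),('rbody',235,297,87),('rout',88,320,89),('rout2',88,320,85)):
    p=P(c,u,v,z,(212,110),12); d=p[:2]-A; print('  ',n,p.round(1),np.hypot(*d).round(1),(np.arctan2(d[1],d[0])%6.2832).round(3))
  for n,u,v in (('l1',275,113),('l2',275,210),('l3',285,304),('l4',308,395),('l0',285,18),('l5',337,483)):
    p=P(c,u,v,76.3,(212,110),12); d=p[:2]-A; print('  ',n,np.hypot(*d).round(1),(np.arctan2(d[1],d[0])%6.2832).round(3))
E
```

```text
[496.2 -57.9 128. ] [496.8 -56.2  93. ]
[496.2298684  -57.90519352]
   tip [ 414. -107.   84.] 95.8 3.68
   lev root [452.2 -84.6  87. ] 51.5 3.688
   pintop [431.7 -95.5 128. ] 74.7 3.669
   rin [ 410.2 -121.6   84. ] 107.0 3.779
   rbody [ 407.7 -122.9   87. ] 109.8 3.775
   rout [ 394.6 -132.9   89. ] 126.3 3.777
   rout2 [ 394.3 -133.4   85. ] 126.9 3.779
   l1 104.9 3.592
   l2 105.1 3.694
   l3 105.2 3.795
   l4 104.9 3.897
   l0 104.7 3.493
   l5 104.8 3.998
[496.77204921 -56.22472869]
   tip [ 414. -107.   84.] 97.1 3.692
   lev root [452.2 -84.6  87. ] 52.8 3.71
   pintop [431.7 -95.5 128. ] 76.0 3.684
   rin [ 410.2 -121.6   84. ] 108.5 3.788
   rbody [ 407.7 -122.9   87. ] 111.2 3.784
   rout [ 394.6 -132.9   89. ] 127.7 3.785
   rout2 [ 394.3 -133.4   85. ] 128.3 3.787
   l1 106.2 3.604
   l2 106.5 3.705
   l3 106.7 3.805
   l4 106.4 3.905
   l0 105.7 3.506
   l5 106.5 4.005
[499. -57.]
   tip [ 414. -107.   84.] 98.6 3.674
   lev root [452.2 -84.6  87. ] 54.3 3.676
   pintop [431.7 -95.5 128. ] 77.6 3.661
   rin [ 410.2 -121.6   84. ] 109.8 3.771
   rbody [ 407.7 -122.9   87. ] 112.5 3.767
   rout [ 394.6 -132.9   89. ] 129.1 3.77
   rout2 [ 394.3 -133.4   85. ] 129.6 3.772
   l1 107.8 3.589
   l2 108.0 3.688
   l3 108.0 3.786
   l4 107.5 3.885
   l0 107.6 3.492
   l5 107.3 3.984
```

{"method": "play_rows", "body": {"moves": [[0, -45, 10, 0, 0, 0, 0], [0, -45, 10, 0, 0, 0, 0], [0, -25, 35, 0, 0, 0, 0], [0, 0, 45, 0, 0, 0, 0], [0, 0, 45, 0, 0, 0, 0], [0, 0, 45, 0, 0, 0, 0], [0, 0, 30, 0, 0, 0, 0], [0, 0, 15, 0, 0, 0, 0], [0, 0, 0, 0, 0, 0, 0], [0, 0, 0, 0, 0, 0, 0]]}}

```text
clock: 12.1
tcp_pos: [404.3, -44.6, 69.5]
eef_rot: [[0.873, 0.487, -0.001], [0.487, -0.873, 0.0], [-0.001, -0.001, -1.0]]
wrist_force: [-1.0, 0.5, 0.9]
width: 0.2
```

Run:
```python
from h import *
s=ctrl.sense(); p=s['tcp_pos'];R=s['eef_rot']; print(s['clock'],p,s['wrist_force'],np.arctan2(-R[1,0],-R[0,0])%6.283)
a=0.097; A=np.array([497.5,-57.]); q=np.array([424.3,-80.3])
Rt=np.array([[np.cos(a),-np.sin(a)],[np.sin(a),np.cos(a)]]); q2=A+Rt@(q-A); print('prev',R[:2,:2].T@(q-p[:2]),'target',q2,R[:2,:2].T@(q2-p[:2]), 'tipz',p[2])
```

```text
12.1 [404.28982953 -44.60343427  69.45329053] [-1.01739126  0.48331896  0.86449862] 3.6503852793322107
prev [ 0.07934069 40.92242114] target [426.90065692 -87.2797417 ] [-1.05077706 48.2846913 ] tipz 69.4532905272238
```

{"method": "play_rows", "body": {"moves": [[0, 15, 2, 0, 0, 0, 0], [0, 13, 1, 0, 0, 0, 0], [0, 8, 0, 0, 0, 0, 0], [0, 3, 0, 0, 0, 0, 0], [0, 1.5, 0, 0, 0, -1, 0], [-0.2, 1.5, 0, 0, 0, -1, 0], [-0.2, 1.5, 0, 0, 0, -1, 0], [-0.2, 1.5, 0, 0, 0, -1, 0], [-0.2, 1.5, 0, 0, 0, -1, 0], [-0.1, 1.2, 0, 0, 0, -0.5, 0]]}}

```text
clock: 13.1
tcp_pos: [427.2, -87.2, 66.1]
eef_rot: [[0.822, 0.569, -0.001], [0.569, -0.822, 0.0], [-0.001, -0.001, -1.0]]
wrist_force: [-3.5, 1.7, 1.0]
width: 0.1
```

```bash
python3 st.py s11
python3 - <<'E'
from h import *
c=np.load('s11.npy',allow_pickle=True).item()
A=np.array([499,-57])
for ph in (3.68,3.72,3.76,3.8):
  print(ph,[ [round((x-o+.5)*12-.5) for x,o in zip(proj(c,[A[0]+r*np.cos(ph),A[1]+r*np.sin(ph),z]),(245,185))] for r,z in ((98,84),(76,128),(76,87),(0,128))])
E
```

```text
13.1 [427.24097378 -87.21727096  66.14349538] [-3.46173452  1.74858654  1.02870912] [76.19913274 16.00405421] 3.7469854361280333 -0.9828942940090153
3.68 [[279, 364], [335, 214], [331, 327], [509, 124]]
3.72 [[288, 369], [342, 218], [338, 332], [509, 124]]
3.76 [[298, 374], [350, 222], [345, 336], [509, 124]]
3.8 [[308, 379], [358, 226], [353, 339], [509, 124]]
```

View pics/s11.png

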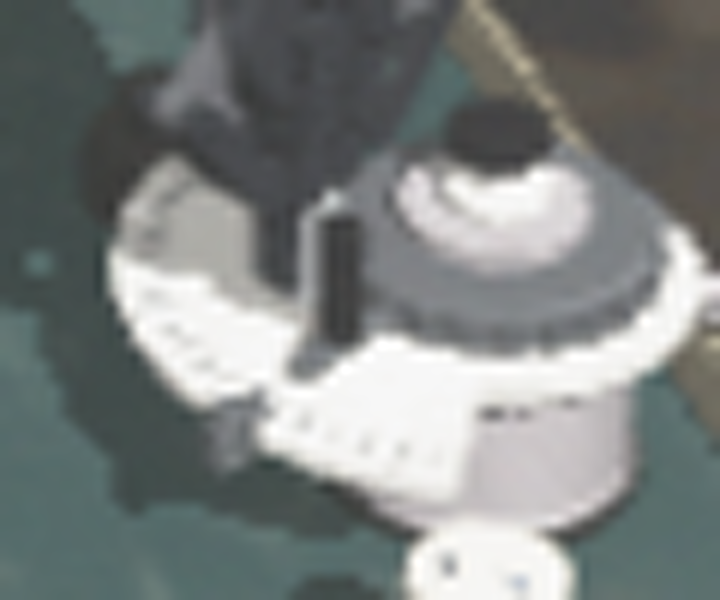

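{"method": "play_rows", "body": {"moves": [[0, -4, 0, 0, 0, 0, 0], [0, -25, 0, 0, 0, 0, 0], [0, -15, -40, 0, 0, 0, 0], [0, 0, -50, 0, 0, 0, 0], [0, 35, -35, 0, 0, 0, 0], [0, 40, -30, 0, 0, 0, 0], [0, 40, -30, 0, 0, 0, 0], [0, 40, -25, 0, 0, 0, 0], [0, 0, 0, 0, 0, 0, 0], [0, 0, 0, 0, 0, 0, 0]]}}

```text
clock: 14.15
tcp_pos: [491.1, -179.1, 276.1]
eef_rot: [[0.824, 0.567, 0.001], [0.567, -0.824, -0.0], [0.001, 0.001, -1.0]]
wrist_force: [-0.2, 0.3, 0.1]
width: 0.1
```

Run:
```python
from h import *
s=ctrl.sense(); print(s['clock'],s['tcp_pos'],s['wrist_force'])
c=cam('wrist'); np.save('w12.npy',c,allow_pickle=True); save('w12',c['color'])
A=np.array([497.5,-57]); 
print(np.round([proj(c,[A[0]+r*np.cos(t),A[1]+r*np.sin(t),85]) for r in (60,134) for t in (3.3,4.1)]), proj(c,[497.5,-57,128]))
```

```text
14.15 [ 491.14165997 -179.13751127  276.09015696] [-0.17220536  0.31796041  0.05528146]
[[274.  68.]
 [271. 110.]
 [216.  38.]
 [216. 131.]] (np.float64(326.4484475402665), np.float64(88.62612767632258))
```

View pics/w12.png

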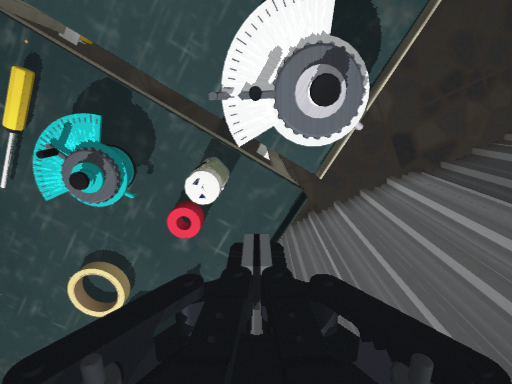

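Run:
```python
from h import *
c=np.load('w12.npy',allow_pickle=True).item()
crop('w12c',c,210,20,370,140,5);crop('w12d',c,206,72,272,117,12)
```

```text
(no output)
```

View pics/w12c.png

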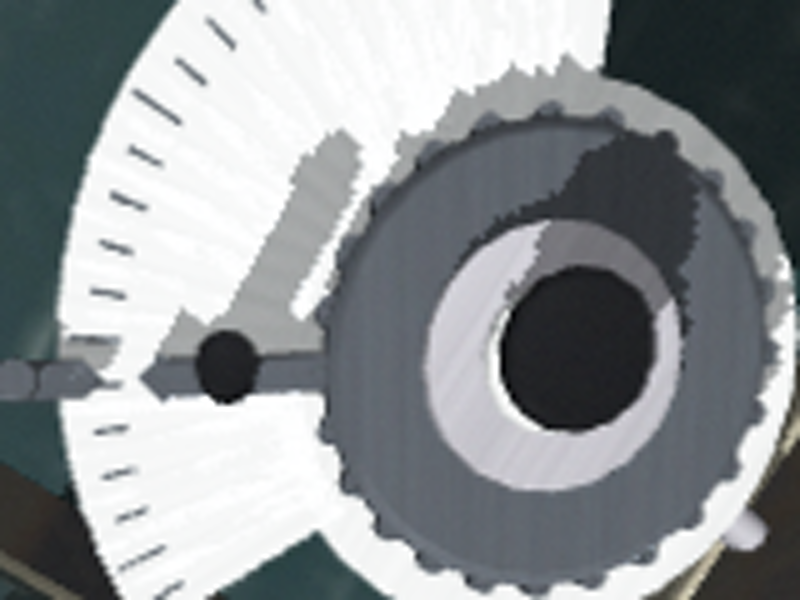

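View pics/w12d.png

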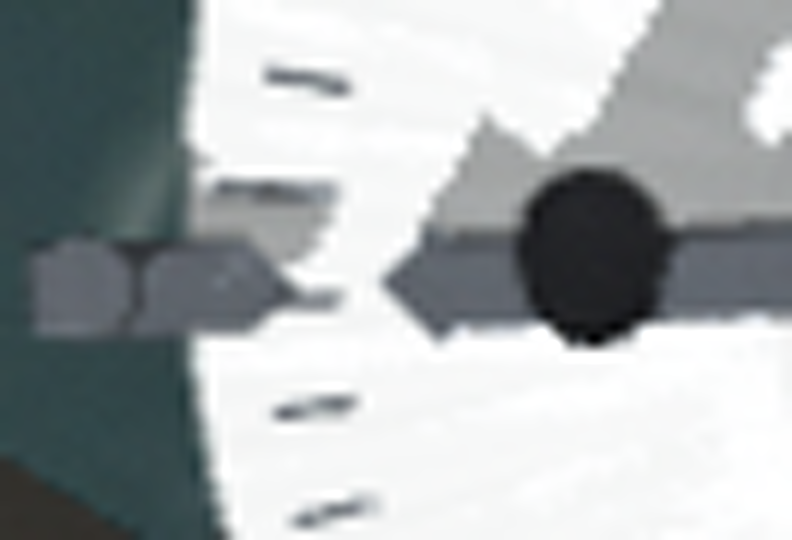

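Run:
```python
from wa import *
c=np.load('w12.npy',allow_pickle=True).item()
a=P(c,578,348,128,(210,20),5); b=P(c,550,352,93,(210,20),5); print(a.round(1),b.round(1))
for A in (a[:2],b[:2],np.array([498,-57.])):
  print(A)
  for n,u,v,z in (('tip',385,282,84),('pintop',593,255,128),('rin',293,291,84),('rout',85,287,89)):
    p=P(c,u,v,z,(206,72),12); d=p[:2]-A; print('  ',n,p.round(1),np.hypot(*d).round(1),(np.arctan2(d[1],d[0])%6.2832).round(3))
s=ctrl.sense(); p=s['tcp_pos'];R=s['eef_rot']; print(p, R[:2,:2].T@(np.array([497.5,-57])-p[:2]))
```

```text
[496.8 -58.2 128. ] [497. -56.  93.]
[496.76238448 -58.20082883]
   tip [ 419.5 -115.5   84. ] 96.2 3.78
   pintop [ 437.1 -103.5  128. ] 74.9 3.792
   rin [ 412.3 -121.5   84. ] 105.6 3.785
   rout [ 395.4 -133.    89. ] 126.0 3.777
[497.04789233 -55.99061142]
   tip [ 419.5 -115.5   84. ] 97.8 3.796
   pintop [ 437.1 -103.5  128. ] 76.5 3.812
   rin [ 412.3 -121.5   84. ] 107.2 3.8
   rout [ 395.4 -133.    89. ] 127.5 3.79
[498. -57.]
   tip [ 419.5 -115.5   84. ] 97.9 3.782
   pintop [ 437.1 -103.5  128. ] 76.6 3.794
   rin [ 412.3 -121.5   84. ] 107.3 3.787
   rout [ 395.4 -133.    89. ] 127.7 3.779
[ 490.38431305 -178.17109726  275.51118922] [ 74.67470229 -95.6909065 ]
```

{"method": "play_rows", "body": {"moves": [[25, -32, 0, 0, 0, 0, 0], [25, -32, 0, 0, 0, 0, 0], [24.7, -31.7, 0, 0, 0, 0, 0], [0, 0, 40, 0, 0, 0, 0], [0, 0, 45, 0, 0, 0, 0], [0, 0, 45, 0, 0, 0, 0], [0, 0, 25, 0, 0, 0, 0], [0, 0, 10, 0, 0, 0, 0], [0, 0, 0, 0, 0, 0, 0], [0, 0, 0, 0, 0, 0, 0]]}}

```text
clock: 15.2
tcp_pos: [498.4, -57.3, 112.5]
eef_rot: [[0.823, 0.569, 0.002], [0.569, -0.823, -0.0], [0.001, 0.001, -1.0]]
wrist_force: [-0.1, 0.1, 0.8]
width: 0.2
```

```bash
python3 st.py s13
python3 - <<'E'
from h import *
c=cam('wrist'); crop('w13',c,180,150,340,270,5)
for u,v in ((248,236),(250,240),(266,240)): print(px(c,u,v).round(1))
E
```

```text
15.2 [498.44202646 -57.26189914 112.50042939] [-0.07090565  0.10974284  0.84733409] [0.60792296 0.10175623] 3.746104577529776 -0.872124645163839
[488.8 -51.2 148.2]
[489.6 -50.2 153.8]
[496.4 -45.8 153.4]
```

View pics/s13.png

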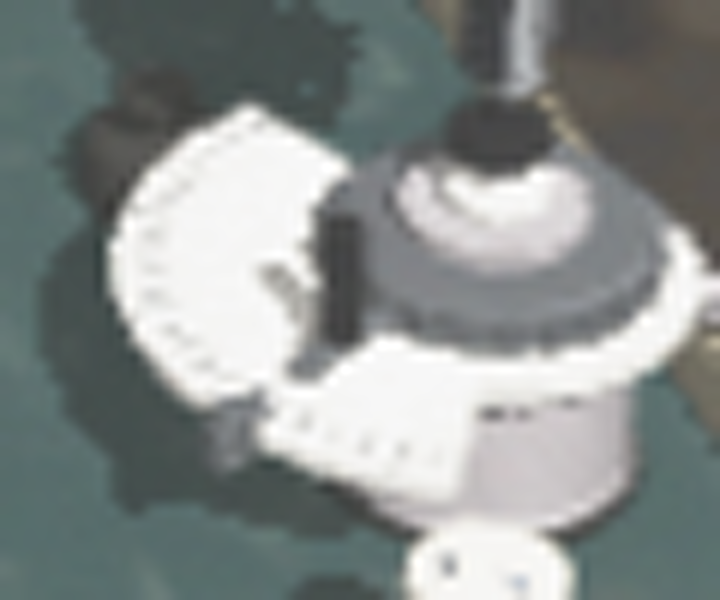

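View pics/w13.png

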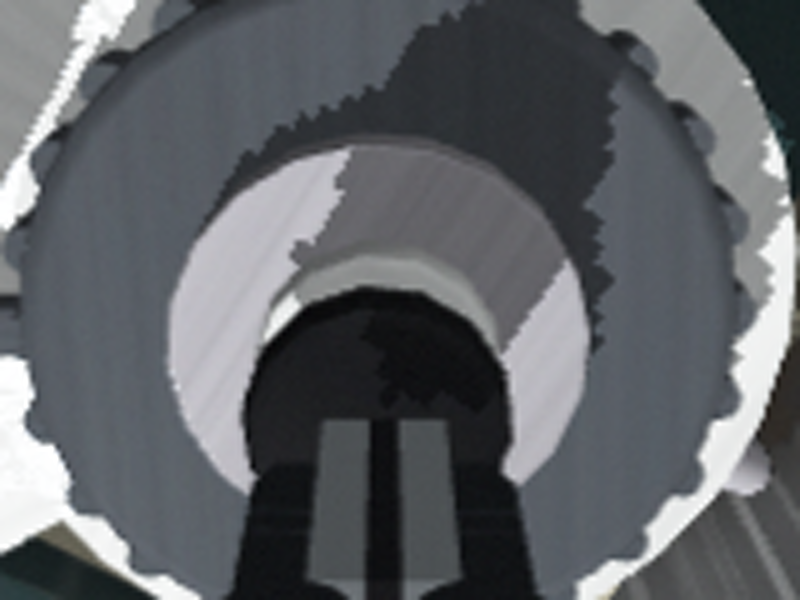

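{"method": "play_rows", "body": {"moves": [[0, 0, 8, 0, 0, 0, 0], [0, 0, 4, 0, 0, 0, 0], [0, 0, 2, 0, 0, 0, 0], [0, 0, 2, 0, 0, 0, 0], [0, 0, 2, 0, 0, 0, 0], [0, 0, 2, 0, 0, 0, 0], [0, 0, 0, 0, 0, 0, 0]]}}

```text
clock: 16.0
tcp_pos: [497.9, -57.5, 91.3]
eef_rot: [[0.823, 0.568, 0.0], [0.568, -0.823, 0.0], [0.0, 0.0, -1.0]]
wrist_force: [-1.3, 1.2, 5.0]
width: 0.2
```

{"method": "play_rows", "body": {"moves": [[0, 0, 1, 0, 0, 0, 0], [0, 0, 1, 0, 0, 0, 0], [0, 0, 0, 0, 0, 0, 0]]}}

```text
clock: 16.3
tcp_pos: [498.0, -57.5, 90.9]
eef_rot: [[0.823, 0.568, 0.001], [0.568, -0.823, -0.0], [0.001, 0.001, -1.0]]
wrist_force: [-4.3, 1.0, 16.4]
width: 0.1
```

```bash
python3 st.py s14
```

```text
16.3 [498.01843876 -57.4540999   90.86310473] [-4.26659827  0.9990787  16.36204673] [1.06571393 0.1841795 ] 3.7458477135599564 -0.8722552888360049
```

View pics/s14.png

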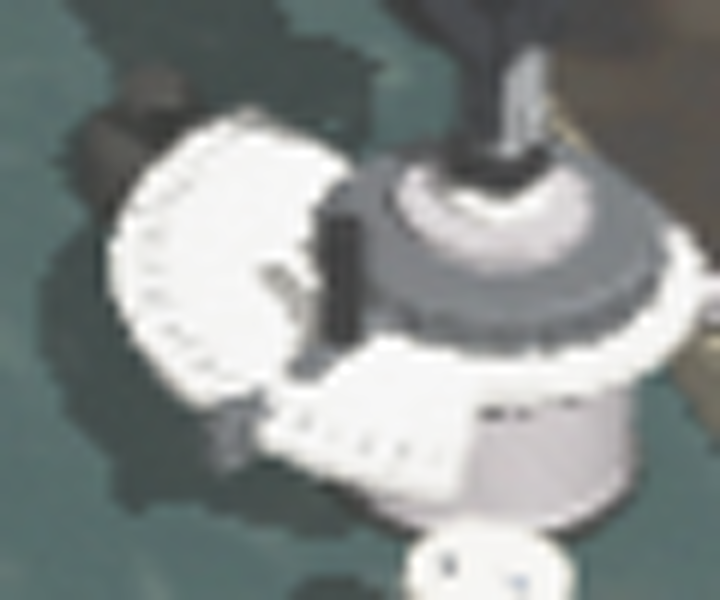

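The plunger head is visibly down: its lower rim sits near row 190 against about row 168 before. The force jumped to 16 N at the stop. I'll release it now.

{"method": "play_rows", "body": {"moves": [[0, 0, 0, 0, 0, 0, 0], [0, 0, -3, 0, 0, 0, 0], [0, 0, -5, 0, 0, 0, 0], [0, 0, -10, 0, 0, 0, 0], [0, 0, -30, 0, 0, 0, 0], [0, 0, -45, 0, 0, 0, 0], [0, 0, -45, 0, 0, 0, 0], [-25, 32, -30, 0, 0, 0, 0], [-25, 32, -20, 0, 0, 0, 0], [-25, 32, 0, 0, 0, 0, 0]]}}

```text
clock: 17.35
tcp_pos: [491.8, -180.3, 280.9]
eef_rot: [[0.822, 0.569, 0.006], [0.569, -0.822, -0.003], [0.003, 0.006, -1.0]]
wrist_force: [0.1, -0.4, -0.1]
width: 0.2
```

{"method": "play_rows", "body": {"moves": [[0, 0, 0, 0, 0, 0, 0], [0, 0, 0, 0, 0, 0, 0], [0, 0, 0, 0, 0, 0, 0]]}}

```text
clock: 17.65
tcp_pos: [490.5, -177.8, 276.8]
eef_rot: [[0.823, 0.569, -0.001], [0.569, -0.823, 0.001], [-0.0, -0.001, -1.0]]
wrist_force: [-0.1, 0.5, 0.1]
width: 0.2
```

```bash
python3 st.py s15
python3 - <<'E'
from h import *
c=cam('wrist'); np.save('w15.npy',c,allow_pickle=True); save('w15',c['color'])
u,v=map(int,proj(c,[412,-121.5,84])); print(u,v); u0=max(u-30,0);v0=max(v-25,0); print(u0,v0); crop('w15d',c,u0,v0,u0+66,v0+45,12)
u,v=map(int,proj(c,[497.5,-57.3,128])); print(u,v,px(c,u,v))
E
```

```text
17.65 [ 490.53690131 -177.77105847  276.78582198] [-0.05836828  0.48637712  0.14931852] [ 75.62504211 -94.54160375] 3.746133656362684 -1.099747471871264
229 97
199 72
325 90 [496.3288331  -56.87274127 127.23430008]
```

View pics/w15.png

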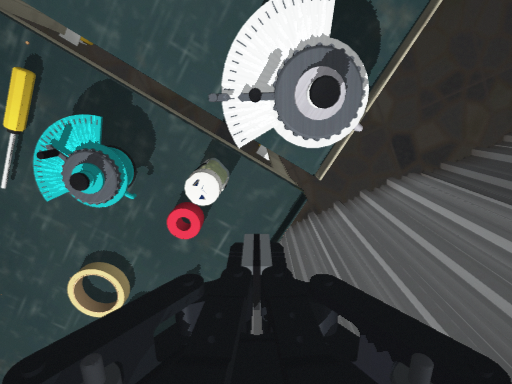

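View pics/w15d.png

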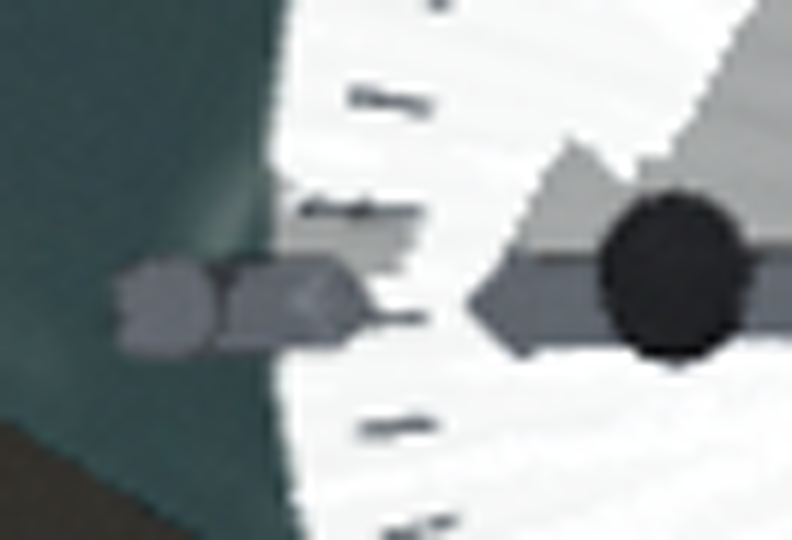

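View pics/s15.png

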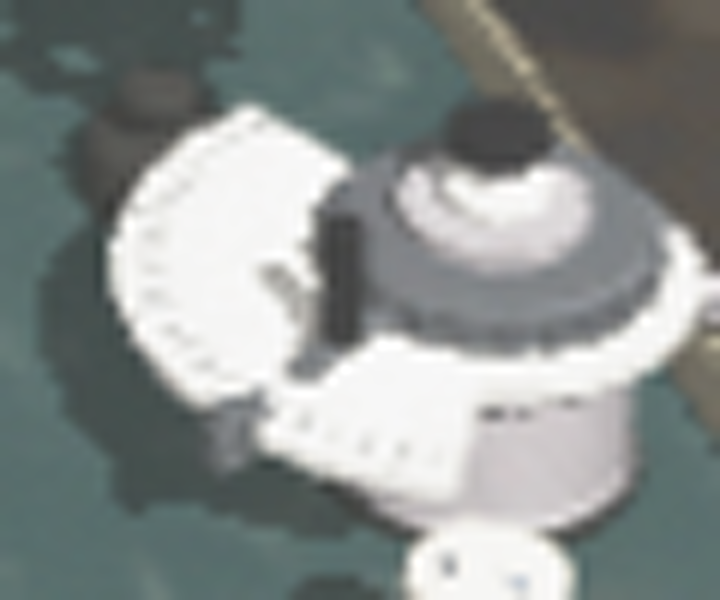

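The lever is unchanged and the plunger is back up (top measured at z 127). I'll measure the stroke depth from the before and pressed side pictures.

Run:
```python
from h import *
a,b,d=[np.load(f's{i}.npy',allow_pickle=True).item() for i in (13,14,15)]
for u in (284,285,286,287,288):
  print(u,[c['color'][192:203,u].mean(1).round().astype(int).tolist() for c in (a,b,d)])
def edge(c,u):
  g=c['color'][:,u].mean(1).astype(float)
  for v in range(195,206):
    if g[v]<120<=g[v+1]: return v+(120-g[v])/(g[v+1]-g[v])
for u in (284,285,286,287,288): print(u,edge(a,u),edge(b,u),edge(d,u))
print(proj(a,[498,-74,120]),proj(a,[498,-74,112]))
# head top depth near front rim
for c in (a,b): print([px(c,u,v).round(1).tolist() for u,v in ((283,197),(289,197),(283,199))])
```

```text
284 [[92, 78, 72, 72, 70, 69, 79, 150, 216, 243, 229], [72, 73, 68, 72, 76, 81, 69, 68, 109, 231, 229], [92, 82, 71, 71, 72, 68, 79, 151, 216, 243, 230]]
285 [[94, 71, 65, 71, 72, 73, 71, 112, 205, 244, 239], [73, 73, 71, 71, 76, 95, 71, 71, 85, 176, 239], [100, 81, 72, 72, 72, 72, 71, 112, 207, 245, 240]]
286 [[108, 78, 68, 71, 72, 73, 71, 111, 230, 245, 243], [77, 86, 85, 83, 96, 127, 85, 71, 75, 147, 243], [103, 79, 70, 73, 73, 73, 71, 112, 230, 245, 243]]
287 [[146, 99, 72, 71, 73, 74, 74, 128, 239, 245, 244], [154, 155, 156, 154, 158, 174, 95, 72, 75, 149, 244], [103, 79, 72, 72, 73, 74, 73, 131, 239, 245, 244]]
288 [[169, 96, 73, 72, 73, 75, 76, 146, 244, 245, 242], [170, 168, 149, 148, 147, 132, 82, 74, 98, 212, 241], [102, 88, 72, 73, 73, 76, 75, 147, 245, 245, 242]]
284 198.57943925233644 200.0904109589041 198.57142857142858
285 199.08960573476702 200.38376383763838 199.08771929824562
286 199.07584269662922 196.7659574468085 199.06497175141243
287 198.85185185185185 200.61261261261262 198.8068181818182
288 198.6315789473684 200.19533527696794 198.62325581395348
(np.float64(287.8842090628258), np.float64(199.11930190009178)) (np.float64(287.76950492564), np.float64(200.9514381968453))
[[481.4, -66.1, 126.4], [502.2, -72.8, 127.9], [486.2, -51.9, 108.2]]
[[485.2, -53.8, 118.3], [506.3, -60.3, 119.7], [482.4, -64.1, 116.3]]
```

Before-and-pressed depth puts the plunger top at 127.9 → 119.7 mm, so about 8 mm of travel with a hard-stop force rise. It is now back up and the lever is still aligned, so I'm handing in.

```bash
python3 -c "
from bench import ctrl
print(ctrl.hand_in()); print(ctrl.sense()['clock'])"
```

```text
the job is handed in; nothing more can be done
None
the job is handed in; nothing more can be done
```

I pushed the lever of the large white/steel pump round to the rider, pressed the plunger fully down once, let it come back up and handed the job in at about 17.7 s. The hand-in reported no verdict.

**Last checks**
- **Lever:** after I backed away, the pointer was within about 0.01 rad of the rider in the wrist picture. The picture after the test stroke showed no change.
- **Plunger:** depth readings put its top at 127.9 mm before and 119.7 mm while pressed, about 8 mm of travel. The head's edge in the side picture gave a coarser figure of about 7 mm. The force rose to 16 N at the stop, and afterwards the top read 127.2 mm.
- **Hand and bystanders:** the hand was clear of the pump at about 0 N. I saw no contact with the things standing around, and those still in view looked unmoved; I did not measure each one.

**What disagreed**
- **Fingertip height:** the shut fingertips end about 30 mm above the reported TCP. My first sweep therefore passed over the pin without touching it, and I repeated it lower.
- **Rider angle:** the side camera read the rider about 0.06 rad further round than the other two cameras. I relied on the wrist camera, where pointer and rider appear in the same picture.

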